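# Bring the large pulley round on the parts carousel and take it out

## Task

Turn the parts carousel until the bay holding the large grooved pulley faces the robot, in line with the pointer pin on the carousel's foot, and let it come to rest. Then lift the pulley out and set it down flat in the empty steel tray, without dropping it in.

Things in the scene. Friction and masses are not known exactly. Their poses are not given: they have to be found in the camera images.
- carousel: The carousel's grey fixed foot. Origin: on the turning axis at bench height, z up; its own -x points, roughly towards the robot, to an upright steel pointer pin with a black ball top, 180 mm from the axis, 48 mm high. A part faces the robot when its bay's centre line points to the pin.
- turntable: Aluminium platter turning on the foot, 320 mm wide. Origin: on the axis, 20 mm over bench, z up. 6 wedge bays, centres 115 mm from the axis; floor 28, dividers and rim 34 mm over bench. Black bar knob on the axis, 60 mm along its own x, 18 mm thick, 83-115 mm over bench. Free to turn, 0.1 N m friction, stays where left. Own -x bay starts near the pin; the pulley is in the next bay either side.
- pulley: Large grooved pulley, plain steel, lying flat in its bay: 52 mm wide, 32 mm high, V groove round the middle, dark bore and five dark dots on top; 0.2-0.4 kg. Origin: centre of its underside, z up. Grip it from above across the flanges. Bystanders on the carousel, all smaller: small pulley 34 mm wide, hexagon nut, flanged brass bush 38 mm high, dark collar.
- tray: Empty open steel tray, fixed on the bench left of the carousel: 180 mm (x) by 200 mm (y) outside, 22 mm high, walls and floor 4 mm thick (inner floor 4 mm over the bench). Origin: centre of its underside, z up.
Mind the look-alikes: they are no part of the job. Leave any green or red look-alike of the pulley alone.

How it is judged:
By the outcome, as a careful person would: the job done as asked, in the order asked, and still so for the second after the job is handed in, with the robot touching nothing.
It also fails if it takes over 56 s, if anything falls off the work surface, if the arm or the gripper's body presses on something with over 40 N, if the wrist force passes 120 N, or if a joint passes its speed limit or range.

## Robot

A 6-joint arm with a two-finger parallel gripper is mounted at the origin on the work surface. World frame = base frame: x ahead of the robot, y to its left, z up, the work surface at z = 0. Lengths are in m, angles in rad, forces in N, time in s.
With the tool pointing down it reaches from about 0.25 to 0.775 m from the base axis. Payload 4 kg.
Tool frame: the origin (TCP) lies at the very end of the fingers, on their centre line; the grasp point (between the pads) lies 19 mm behind it; x points along the fingers, y is the direction in which the jaws open and shut, and the axes are right-handed (so a half turn about x gives the same grasp; the last joint's range is limited). The gripper opens to 94 mm and grips with 3 to 60 N. Pads are 16 mm wide; open, the fingers measure 119 mm over their backs; the gripper's body (75 mm by 177 mm) begins 78 mm behind the grasp point.
Start: joints at [-1.352, 0.087, 1.371, -0, 1.684, -0.103], TCP at [0.174, -0.522, 0.179] pointing down, gripper open.
Joint ranges: [-3.1, 3.1], [-0.76, 2.03], [0.27, 2.55], [-1.08, 4.22], [0.17, 2.65], [-2.57, 2.57]. Speed limits (rad/s): [2.79, 2.79, 3.14, 3.14, 3.14, 3.14].

## Interface

Orientations are given as [roll, pitch, yaw] about the fixed x, y, z axes, in that order (R = Rz(yaw) Ry(pitch) Rx(roll)).
In Python, from bench import robot gives the robot as it stands.
- The arm moves only by the tool carry_out, never from a script. Its argument "targets" is a list of rows, each a list of 5 numbers: the closure, from 0 (fully open) to 1 (shut), then the shift along the tool's x, y, z in cm, then the turn about the tool's x in degrees. In form: [[fingers, tx, ty, tz, turn], ...]. A call has 1 to 20 rows; each row shifts and turns the commanded pose from where the row before left it, along the tool's axes as they then stand; what a row does not reach is not made up. A row lasts 1/10 s, in which the tool goes at most 50 mm and 8.59 degrees, less where a joint would pass 70% of its speed; a pose out of reach is approached as far as the arm can. A call is refused whole if a number of a shift passes 5 or a number of a turn 8.59, either way. A call with a gripper value outside its range is refused whole. The fingers move at their own pace and stop on an object; the grip force is fixed at half the most. Time passes only in rows, so rows that do not move let the fingers close. It gives the time, the measured TCP pose, the force and the opening at its end, in the units of the state.
- robot.get_obs(): the state, without advancing time (a new reading comes with each control period).
- robot.snapshot(name): name is "scene" or "top"; returns a dict with "image" (480x640x3 uint8, red, green, blue), "camera_matrix" (3x3 intrinsics, pixels), "pose" (4x4, takes a point from camera to world coordinates). Camera axes: x right, y up, looking along -z (the intrinsics and any distortion apply to the point x, -y, -z); pixel columns grow to the right and rows downward; lengths in m; the calibration is good to about 2 mm. A picture is of the moment at which its call begins. There is no depth.
- robot.close_job(): hands the job in, once; it reports no verdict.
The state is a dict: "time": time; "joint_positions": joint angles; "qvel": joint speeds; "joint_torque": joint torques, N m; "tool_pos": TCP position; "ee_rot": TCP orientation; "wrist_force": force on the tool from outside, world axes, zero at the start; "wrist_torque": the same for the moment, N m; "width": finger opening in m.
Only numpy, scipy, OpenCV 4.12 (cv2) and the standard library are available. Lean on these libraries where they do the work, as an engineer would, in place of code of your own. Each camera call takes 0.05 s, during which the arm holds its last target. There are 200 camera calls.

## Working session

There is one attempt and no reset: what is moved stays moved. The work goes in short steps, Python scripts to look and compute and a tool call to move; the robot and the scene stay as the last step left them, time stands still between calls to the robot, and variables do not carry over. Pictures are saved under pics/ and viewed, about 8 in all and at most 12, crops included, and the job is handed in when it is done.

Besides the shell and the picture viewer there is one more tool, called after "Request:" as name([rows], argument=value, ...), one row to a line, values as JSON. carry_out: Moves the arm, as the interface text tells. Its arguments: {"type":"object","properties":{"targets":{"type":"array","items":{"type":"array","items":{"type":"number"}}}},"required":["targets"]}

```bash
mkdir -p pics; ls
cat > h.py <<'E'
import numpy as np, cv2
from bench import robot
def snap(n,f):
    s=robot.snapshot(n); cv2.imwrite('pics/'+f,cv2.cvtColor(s['image'],cv2.COLOR_RGB2BGR)); return s
def ray(s,u,v,z):
    K=np.array(s['camera_matrix']);P=np.array(s['pose'])
    d=np.linalg.inv(K)@[u,v,1]; d=P[:3,:3]@(d*[1,-1,-1]); o=P[:3,3]
    return o+d*(z-o[2])/d[2]
E
python3 - <<'E'
from h import *
for n in ('scene','top'):
    s=snap(n,n+'1.png'); print({k:np.round(v,3).tolist() if not isinstance(v,str) else v for k,v in s.items() if k!='image'})
print(robot.get_obs())
E
```

```text
pics
{'camera_matrix': [[497.172, 0.0, 318.13], [0.0, 497.172, 234.276], [0.0, 0.0, 1.0]], 'pose': [[-0.732, -0.363, 0.576, 1.176], [0.681, -0.371, 0.632, 0.697], [-0.016, 0.855, 0.518, 0.667], [0.0, 0.0, 0.0, 1.0]]}
{'camera_matrix': [[584.067, 0.0, 320.972], [0.0, 584.067, 234.689], [0.0, 0.0, 1.0]], 'pose': [[-0.008, 0.98, -0.199, 0.27], [-1.0, -0.009, -0.002, -0.03], [-0.004, 0.199, 0.98, 1.286], [0.0, 0.0, 0.0, 1.0]]}
{'time': 0.1, 'joint_positions': array([-1.35209939e+00,  8.78905405e-02,  1.37207226e+00,  1.87205346e-05,
        1.68361836e+00, -1.03124835e-01]), 'qvel': array([-0.0016274 , -0.00047174, -0.00330355, -0.00079988,  0.000554  ,
       -0.00026261]), 'joint_torque': array([ 2.00540329e-03, -3.41253269e+01, -3.03300512e+01,  7.20072258e-02,
        3.04443925e-02, -9.87595422e-05]), 'tool_pos': array([ 0.17383357, -0.52123514,  0.17833178]), 'ee_rot': array([-1.68327751,  1.56880773,  1.780139  ]), 'wrist_force': array([ 0.00631442,  0.59760697, -0.36803049]), 'wrist_torque': array([-0.00212176, -0.00907223, -0.05307014]), 'width': 0.09373582084368778}
```

View pics/top1.png

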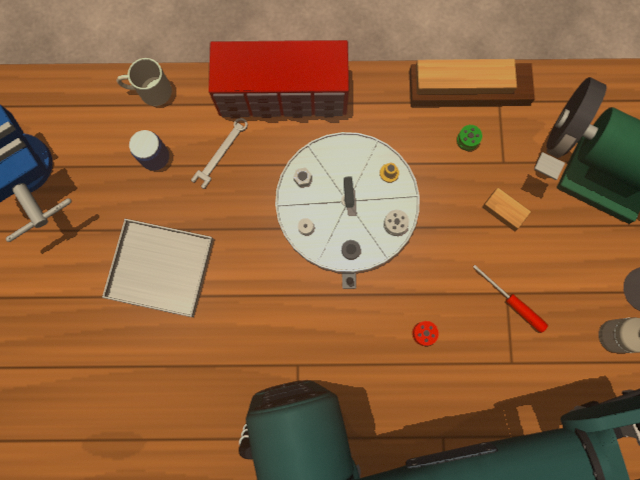

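View pics/scene1.png

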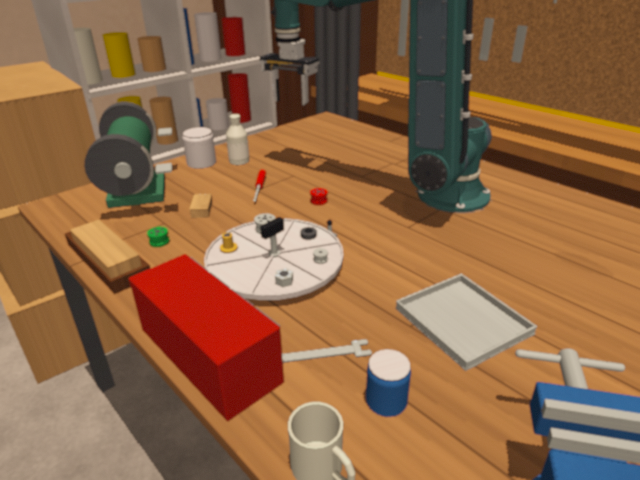

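The top view shows the platter centred near (348,202), the knob at (349,192), the pin at (349,281) and the dark collar in the pin bay at (351,250). The pulley is one bay to the robot's right at (397,222), and the tray is near (160,268). The scene view agrees, with the pulley behind the knob at (265,222). Next I measure.

```bash
cat >> h.py <<'E'
def platter(s):
    hsv=cv2.cvtColor(s['image'],cv2.COLOR_RGB2HSV)
    m=((hsv[...,1]<70)&(hsv[...,2]>120)).astype(np.uint8)
    cs,_=cv2.findContours(m,cv2.RETR_EXTERNAL,cv2.CHAIN_APPROX_NONE)
    cs=[c for c in cs if cv2.contourArea(c)>2000 and c[:,0,1].min()>100]
    return m,cs
E
python3 - <<'E'
from h import *
s=robot.snapshot('top'); m,cs=platter(s)
for c in cs:
    r=cv2.minAreaRect(c); print('blob',r, cv2.contourArea(c))
    if 270<r[0][0]<420:
        p=np.array([ray(s,u,v,.034)[:2] for u,v in cv2.convexHull(c)[:,0].astype(float)])
        e=cv2.fitEllipse((p*1000).astype(np.float32)); print('platter mm',e)
    elif r[0][0]<270:
        b=cv2.boxPoints(r); print('tray corners',[ray(s,u,v,.022)[:2].round(3).tolist() for u,v in b])
g=cv2.cvtColor(s['image'],cv2.COLOR_RGB2GRAY)
k=np.zeros_like(g); k[165:225,330:370]=(g[165:225,330:370]<50)
ys,xs=np.nonzero(k); print('knob px',xs.min(),xs.max(),ys.min(),ys.max(),len(xs))
im=cv2.cvtColor(s['image'],cv2.COLOR_RGB2BGR)[125:295,265:430]
cv2.imwrite('pics/c1.png',cv2.resize(im,None,fx=3.5,fy=3.5,interpolation=cv2.INTER_CUBIC))
for n,u,v,z in (('pinfoot',349,284,0),('pulley',397,222,.06)): print(n,ray(s,u,v,z).round(4))
E
```

```text
blob ((156.81175231933594, 266.8470458984375), (93.28008270263672, 82.43356323242188), 12.52880859375) 6824.5
tray corners [[0.393, 0.447], [0.572, 0.419], [0.524, 0.215], [0.348, 0.248]]
blob ((347.25, 201.75), (141.42135620117188, 140.71424865722656), 45.0) 15562.0
platter mm ((602.1568603515625, -85.58643341064453), (318.5323181152344, 318.8172302246094), 93.50694274902344)Traceback (most recent call last):
  File "<stdin>", line 12, in <module>
    return umr_minimum(a, axis, None, out, keepdims, initial, where)
ValueError: zero-size array to reduction operation minimum which has no identity
```

Run:
```python
from h import *
s=robot.snapshot('top')
im=cv2.cvtColor(s['image'],cv2.COLOR_RGB2BGR)[125:295,265:430]
cv2.imwrite('pics/c1.png',cv2.resize(im,None,fx=3.5,fy=3.5,interpolation=cv2.INTER_CUBIC))
g=cv2.cvtColor(s['image'],cv2.COLOR_RGB2GRAY); k=np.zeros_like(g); k[165:225,330:370]=(g[165:225,330:370]<75)
c=max(cv2.findContours(k,0,1)[0],key=cv2.contourArea); r=cv2.minAreaRect(c); print('knob',r)
b=np.array([ray(s,u,v,.115)[:2] for u,v in cv2.boxPoints(r)]);print(b.round(4).tolist())
```

```text
knob ((348.46685791015625, 192.00221252441406), (28.403614044189453, 8.115318298339844), 86.18592071533203)
[[0.6279, -0.0755], [0.6289, -0.0924], [0.568, -0.0951], [0.567, -0.0784]]
```

View pics/c1.png

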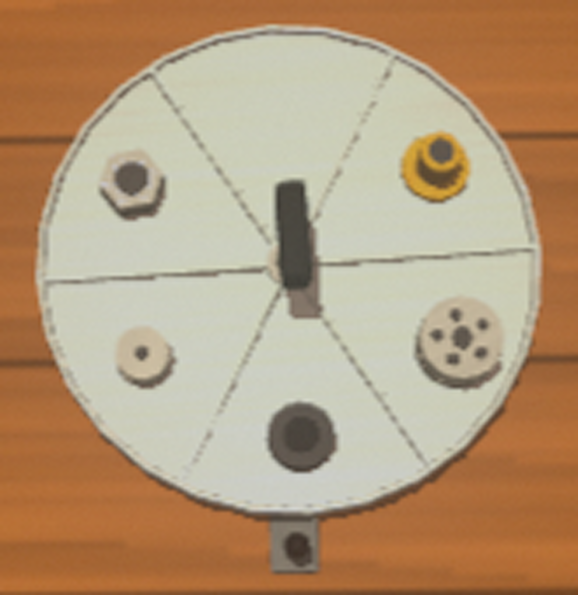

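The crop shows the divider line running from (45,283) to (533,250), the pin ball at (297,547), the pulley top at (461,340) and the knob at (293,235).

Run:
```python
from h import *
s=robot.snapshot('top')
f=lambda a,b,z: ray(s,265+a/3.5-.36,125+b/3.5-.36,z)[:2]
C=np.array([.6022,-.0856]); A=lambda v:np.degrees(np.arctan2(v[1],v[0]))
l,r=f(45,283,.034),f(533,250,.034); print('div',l,r,A(l-r)-90)
for a,b in ((155,75),(427,465),(392,60),(188,475)): p=f(a,b,.034); print(A(p-C))
p=f(297,547,.045); print('pin',p,np.linalg.norm(p-C),A(C-p))
q=f(461,338,.06); print('pulley',q,np.linalg.norm(q-C),A(C-q))
P=np.array(s['pose']); 
w=np.linalg.norm(f(417,340,.06)-f(504,340,.06)); print('w',w)
# TCP axes now
from scipy.spatial.transform import Rotation as R
print(R.from_euler('xyz',robot.get_obs()['ee_rot']).as_matrix().round(3))
```

```text
div [0.59104288 0.06822286] [ 0.60974499 -0.24061514] 3.4653935571857346
33.5256396409283
-147.13095224959565
-27.118181934344303
154.42702144182286
pin [ 0.42091662 -0.08739189] 0.1812922402109779 0.5663205199822833
pulley [ 0.54718453 -0.18975656] 0.11779342881063386 62.15699562526898
w 0.053420969183977894
[[-0.     0.316 -0.949]
 [ 0.001 -0.949 -0.316]
 [-1.    -0.001 -0.   ]]
```

Request:
carry_out([
  [0, 0, -0.8, -1.6, 0],
  [0, 0, -1.6, -3.2, 0],
  [0, 0, -1.8, -3.5, 0],
  [0, 0, -1.8, -3.5, 0],
  [0, 0, -1.8, -3.5, 0],
  [0, 0, -1.8, -3.5, 0],
  [0, 0, -1.8, -3.5, 0],
  [0, 0, -1.8, -3.5, 0],
  [0, 0, -1.8, -3.5, 0],
  [0, 0, -1.8, -3.5, 0],
  [0, 0, -1.8, -3.5, 0],
  [0, 0, -1.8, -3.5, 0],
  [0, 0, -1.8, -3.5, 0],
  [0, 0, -1.8, -3.5, 0],
  [0, 0, -1.8, -3.5, 0],
  [0, 0, -1.8, -3.5, 0],
  [0, 0, -0.2, -0.6, 0],
  [0, 0, 0, 0, 7.5],
  [0, 0, 0, 0, 7.5],
  [0, 0, 0, 0, 0],
])

```text
time: 2.25
tool_pos: [0.6015, -0.0855, 0.1794]
ee_rot: [0.057, 1.57, -3.024]
wrist_force: [-0.1, -0.5, -0.5]
width: 0.0939
```

```bash
cat >> h.py <<'E'
from scipy.spatial.transform import Rotation as R
def delta(x,y,z):
    o=robot.get_obs(); M=R.from_euler('xyz',o['ee_rot']).as_matrix()
    print('t',o['time'],'tcp',o['tool_pos'].round(4),'yaw',np.degrees(np.arctan2(M[1,1],M[0,1])).round(2),'tilt',M[:,0].round(3),'F',o['wrist_force'].round(1),'w',round(o['width'],4),'q6',o['joint_positions'][5].round(3))
    print('delta tool cm',(M.T@(np.array([x,y,z])-o['tool_pos'])*100).round(2))
E
python3 - <<'E'
from h import *
delta(.6022,-.0856,.09)
s=snap('scene','s2.png'); cv2.imwrite('pics/s2c.png',cv2.resize(cv2.cvtColor(s['image'],cv2.COLOR_RGB2BGR)[120:310,170:370],None,fx=3,fy=3))
E
```

```text
t 2.25 tcp [ 0.6015 -0.0855  0.1794] yaw -86.53 tilt [-0. -0. -1.] F [-0.1 -0.5 -0.5] w 0.0939 q6 1.276
delta tool cm [ 8.94  0.02 -0.07]
```

View pics/s2c.png

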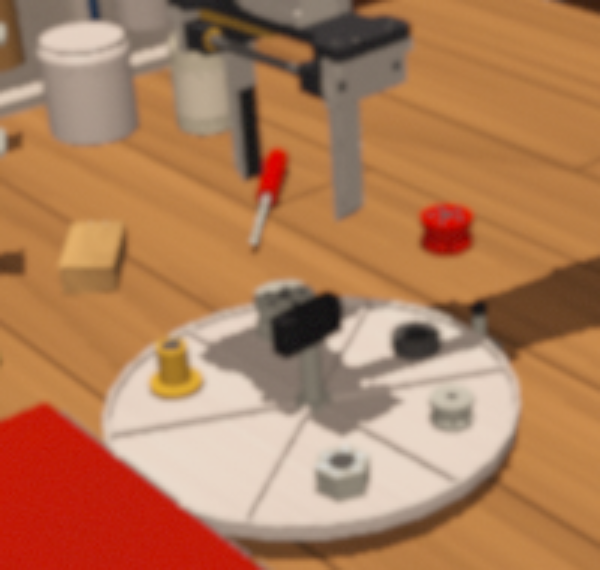

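The gripper is over the knob with a finger on each side of the bar. I go down and grip.

Request:
carry_out([
  [0, 1, 0, 0, 0],
  [0, 1.5, 0, 0, 0],
  [0, 1.5, 0, 0, 0],
  [0, 1.5, 0, 0, 0],
  [0, 1.5, 0, 0, 0],
  [0, 1, 0, 0, 0],
  [0, 0.8, 0, 0, 0],
  [0, 0, 0, 0, 0],
  [0.6, 0, 0, 0, 0],
  [0.6, 0, 0, 0, 0],
  [0.6, 0, 0, 0, 0],
  [0.6, 0, 0, 0, 0],
  [0.7, 0, 0, 0, 0],
  [0.8, 0, 0, 0, 0],
  [0.9, 0, 0, 0, 0],
  [1, 0, 0, 0, 0],
  [1, 0, 0, 0, 0],
  [1, 0, 0, 0, 0],
])

```text
time: 4.1
tool_pos: [0.6021, -0.086, 0.0914]
ee_rot: [0.922, 1.571, -2.16]
wrist_force: [0.1, -0.1, 0.2]
width: 0.0176
```

Run:
```python
from h import *
delta(.6022,-.0856,.09); print(robot.get_obs()['wrist_torque'])
```

```text
t 4.1 tcp [ 0.6021 -0.086   0.0914] yaw -86.56 tilt [-0. -0. -1.] F [ 0.1 -0.1  0.2] w 0.0176 q6 1.276
delta tool cm [ 0.14 -0.04 -0.01]
[ 0.01928639 -0.00980204  0.01667031]
```

Request:
carry_out([
  [1, 0, 0, 0, 1.5],
  [1, 0, 0, 0, 3],
  [1, 0, 0, 0, 5],
  [1, 0, 0, 0, 6],
  [1, 0, 0, 0, 6],
  [1, 0, 0, 0, 6],
  [1, 0, 0, 0, 6],
  [1, 0, 0, 0, 6],
  [1, 0, 0, 0, 6],
  [1, 0, 0, 0, 5],
  [1, 0, 0, 0, 4],
  [1, 0, 0, 0, 3],
  [1, 0, 0, 0, 2.3],
  [1, 0, 0, 0, 1.5],
  [1, 0, 0, 0, 1],
  [1, 0, 0, 0, 0.5],
  [1, 0, 0, 0, 0],
  [1, 0, 0, 0, 0],
  [1, 0, 0, 0, 0],
])

```text
time: 6.0
tool_pos: [0.6021, -0.086, 0.0914]
ee_rot: [2.957, 1.571, -1.22]
wrist_force: [0.2, -0.5, -0.3]
width: 0.0005
```

Run:
```python
from h import *
delta(.6022,-.0856,.09); print(robot.get_obs()['wrist_torque'])
s=snap('top','t3.png'); cv2.imwrite('pics/t3c.png',cv2.resize(cv2.cvtColor(s['image'],cv2.COLOR_RGB2BGR)[125:295,265:430],None,fx=3.5,fy=3.5,interpolation=cv2.INTER_CUBIC))
```

```text
t 6.0 tcp [ 0.6021 -0.086   0.0914] yaw -149.36 tilt [ 0. -0. -1.] F [ 0.2 -0.5 -0.3] w 0.0005 q6 2.372
delta tool cm [ 0.14 -0.03  0.03]
[ 0.07765999 -0.01021838  0.05188395]
```

View pics/t3c.png

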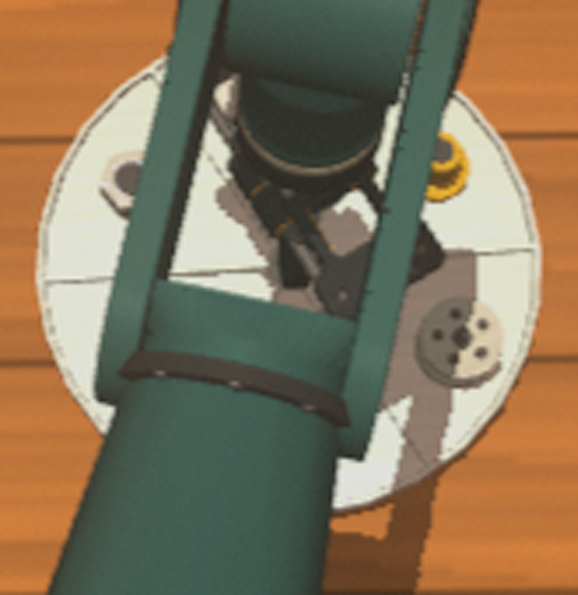

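The opening reads 0.5 mm and the platter has not turned. The pulley is still at (458,340), so the grip on the knob was lost. I check from the other camera.

Run:
```python
from h import *
s=snap('scene','s3.png'); cv2.imwrite('pics/s3c.png',cv2.resize(cv2.cvtColor(s['image'],cv2.COLOR_RGB2BGR)[140:310,190:360],None,fx=3.5,fy=3.5,interpolation=cv2.INTER_CUBIC))
```

```text
(no output)
```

View pics/s3c.png

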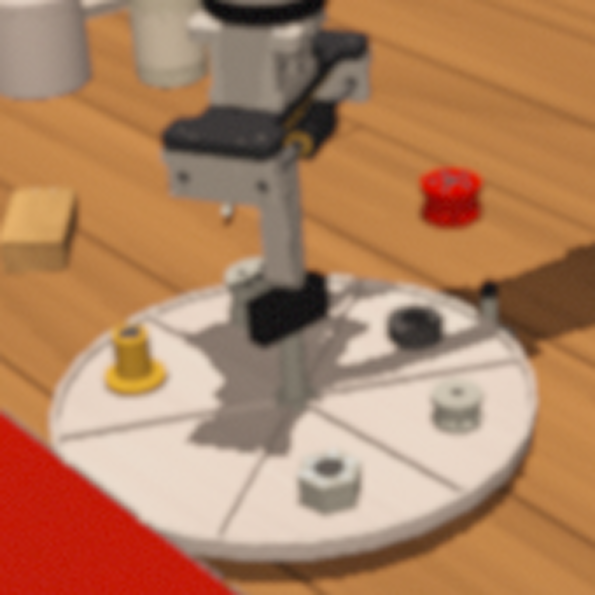

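Run:
```python
from h import *
s=robot.snapshot('scene'); t=robot.snapshot('top')
f=lambda a,b,z: ray(s,190+a/3.5-.36,140+b/3.5-.36,z).round(4)
for z in (.083,.099,.115): print(z,'bar centre',f(288,310,z))
print('bar top corners', f(248,297,.115),f(318,275,.115),f(328,290,.115))
print('stem foot',f(290,400,.028),'pin top',f(489,289,.045),'pin foot',f(489,322,.02))
K=np.array(s['camera_matrix']);P=np.array(s['pose'])
for p in ((.6022,-.0856,.0914),(.6022,-.0856,.115),(.6022,-.0856,.083),(.6022,-.0856,.034),(.632,-.084,.115),(.572,-.087,.115)):
    c=P[:3,:3].T@(np.array(p)-P[:3,3]); q=K@(c*[1,-1,-1]); q=q[:2]/q[2]; print(p,'crop',((q-[190,140]+.36)*3.5).round(0))
e=[]
m,cs=platter(s)
for c in cs: print(cv2.boundingRect(c))
```

```text
0.083 bar centre [ 0.585 -0.109  0.083]
0.099 bar centre [ 0.6011 -0.0869  0.099 ]
0.115 bar centre [ 0.6173 -0.0648  0.115 ]
bar top corners [ 0.6254 -0.0954  0.115 ] [ 0.5756 -0.0863  0.115 ] [ 0.5834 -0.0666  0.115 ]
stem foot [ 0.602  -0.0909  0.028 ] pin top [ 0.4247 -0.0835  0.045 ] pin foot [ 0.4278 -0.0804  0.02  ]
(0.6022, -0.0856, 0.0914) crop [289. 321.]
(0.6022, -0.0856, 0.115) crop [286. 290.]
(0.6022, -0.0856, 0.083) crop [290. 333.]
(0.6022, -0.0856, 0.034) crop [294. 396.]
(0.632, -0.084, 0.115) crop [251. 307.]
(0.572, -0.087, 0.115) crop [322. 273.]
(288, 402, 67, 78)
(0, 303, 164, 177)
(397, 274, 140, 96)
(204, 183, 139, 117)
```

Run:
```python
from h import *
s=robot.snapshot('scene')
K=np.array(s['camera_matrix']);P=np.array(s['pose'])
def pr(p,o,k):
    c=P[:3,:3].T@(np.array(p)-P[:3,3]); q=K@(c*[1,-1,-1]); q=q[:2]/q[2]; return ((q-o)*k).round(0)
a=np.radians(-86.5); d=np.array([np.cos(a),np.sin(a),0])
for dz in (0,.025):
  for k in (-.047,.047): print('s2c finger inner tip',dz,k,pr(np.array([.6015,-.0855,.1794+dz])+k*d,np.array([170,120]),3))
o=robot.get_obs(); print(o['width'],o['time'],o['wrist_force'].round(2),o['joint_positions'].round(3))
a=cv2.imread('pics/s3.png')[185:245,250:300]; cv2.imwrite('pics/s3d.png',cv2.resize(a,None,fx=10,fy=10,interpolation=cv2.INTER_CUBIC))
```

```text
s2c finger inner tip 0 -0.047 [344. 250.]
s2c finger inner tip 0 0.047 [257. 211.]
s2c finger inner tip 0.025 -0.047 [342. 218.]
s2c finger inner tip 0.025 0.047 [254. 180.]
0.0006324887562024761 6.25 [ 0.75 -0.54  0.01] [-0.235  0.248  1.362 -0.     1.532  2.372]
```

View pics/s3d.png

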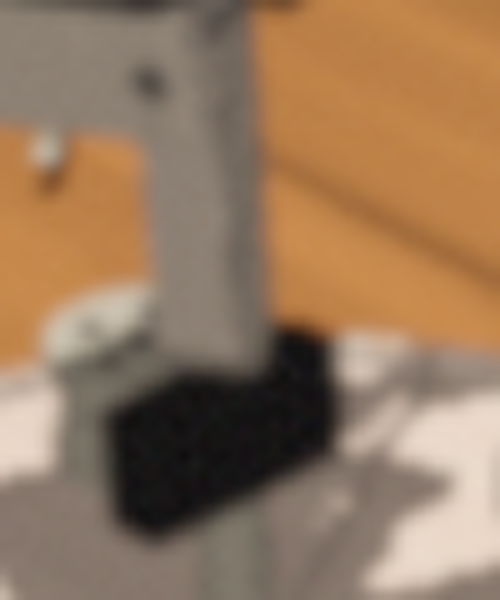

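The close-up shows the shut fingers standing on top of the black bar, with their ends at about (215,370) in the crop. The true fingertips are therefore about 25 mm above the reported TCP. I measure that offset from the two pictures.

Run:
```python
from h import *
s=robot.snapshot('scene')
K=np.array(s['camera_matrix']);P=np.array(s['pose'])
def pr(p):
    c=P[:3,:3].T@(np.array(p)-P[:3,3]); q=K@(c*[1,-1,-1]); return (q[:2]/q[2]).round(1)
d=np.array([.86,.51,0]); w=np.array([-.51,.86,0])
for z in (.110,.114,.118,.122):
    print(z,[((pr(np.array([.6021,-.086,z])+.0125*d+k*w)-[250,185])*10).tolist() for k in (-.008,.008)])
a=cv2.imread('pics/s2.png')[150:200,235:300]; cv2.imwrite('pics/s2d.png',cv2.resize(a,None,fx=10,fy=10,interpolation=cv2.INTER_CUBIC))
a=np.radians(-86.5); d=-np.array([np.cos(a),np.sin(a),0]); w=np.array([-d[1],d[0],0])
for z in (.195,.20,.205,.21):
    print(z,[((pr(np.array([.6015,-.0855,z])+j*d+k*w)-[235,150])*10).tolist() for j in (.047,.0595) for k in (-.008,.008)])
```

```text
0.11 [[161.00000000000023, 415.0], [228.99999999999977, 425.0]]
0.114 [[160.0, 400.0], [228.0000000000001, 409.00000000000006]]
0.118 [[158.99999999999977, 384.00000000000006], [226.00000000000023, 393.0000000000001]]
0.122 [[158.0000000000001, 369.00000000000006], [225.0, 378.0000000000001]]
0.195 [[465.0, 480.0], [520.0, 454.00000000000006], [506.0000000000002, 498.0000000000001], [561.0000000000002, 471.9999999999999]]
0.2 [[463.0000000000001, 459.00000000000006], [518.9999999999998, 433.0000000000001], [503.9999999999998, 476.9999999999999], [560.0, 450.99999999999994]]
0.205 [[461.9999999999999, 436.9999999999999], [518.0000000000001, 410.99999999999994], [503.0000000000001, 455.0], [558.9999999999998, 429.00000000000006]]
0.21 [[461.0000000000002, 415.0], [516.9999999999999, 390.0], [501.9999999999999, 433.0000000000001], [558.0000000000001, 408.0000000000001]]
```

View pics/s2d.png

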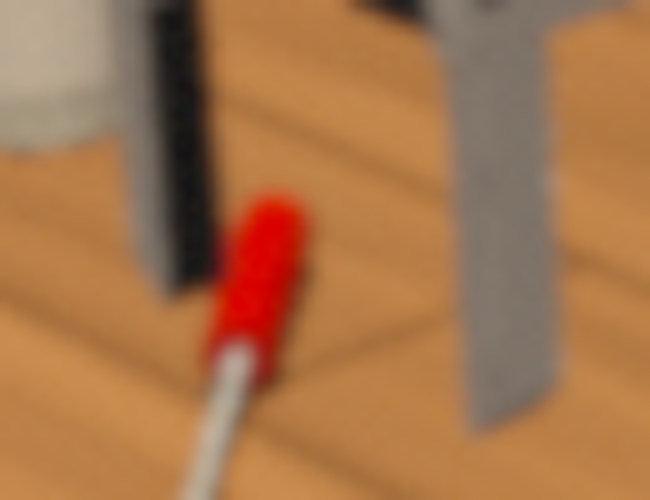

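By the same comparison in both pictures, the fingertips are about 32 mm higher than reported, so the shut fingers were about 7 mm above the bar and touched nothing. I treat this as a constant height offset. I open, turn back, go 33 mm lower and grip again.

Request:
carry_out([
  [0, 0, 0, 0, -3],
  [0, 0, 0, 0, -7],
  [0, 0, 0, 0, -8],
  [0, 0, 0, 0, -8],
  [0, 0, 0, 0, -8],
  [0, 0, 0, 0, -8],
  [0, 0, 0, 0, -8],
  [0, 0, 0, 0, -7],
  [0, 0, 0, 0, -5.8],
  [0, 0, 0, 0, 0],
  [0, 1, 0, 0, 0],
  [0, 1, 0, 0, 0],
  [0, 0.8, 0, 0, 0],
  [0, 0.5, 0, 0, 0],
  [0, 0, 0, 0, 0],
])

```text
time: 7.8
tool_pos: [0.6011, -0.0858, 0.0566]
ee_rot: [-0.267, 1.568, 2.934]
wrist_force: [-0.5, -0.2, -0.1]
width: 0.094
```

Request:
carry_out([
  [0.6, 0, 0, 0, 0],
  [0.6, 0, 0, 0, 0],
  [0.6, 0, 0, 0, 0],
  [0.7, 0, 0, 0, 0],
  [0.8, 0, 0, 0, 0],
  [0.9, 0, 0, 0, 0],
  [1, 0, 0, 0, 0],
  [1, 0, 0, 0, 0],
  [1, 0, 0, 0, 0],
  [1, 0, 0, 0, 0],
  [1, 0, 0, 0, 0],
  [1, 0, 0, 0, 0],
])

```text
time: 9.0
tool_pos: [0.6021, -0.0867, 0.0583]
ee_rot: [1.588, 1.57, -1.494]
wrist_force: [0.2, -1.7, -0.7]
width: 0.0181
```

Run:
```python
from h import *
delta(.6022,-.0856,.058); print(robot.get_obs()['wrist_torque'])
```

```text
t 9.0 tcp [ 0.6021 -0.0867  0.0583] yaw -86.58 tilt [ 0.    -0.001 -1.   ] F [ 0.2 -1.7 -0.7] w 0.0181 q6 1.276
delta tool cm [ 0.03 -0.11 -0.01]
[-0.34631101 -0.05087603  0.04739445]
```

The opening now reads 18.1 mm with a small side force, which fits a grip on the bar. I turn part way first and check.

Request:
carry_out([
  [1, 0, 0, 0, 0],
  [1, 0, 0, 0, 1],
  [1, 0, 0, 0, 2],
  [1, 0, 0, 0, 3],
  [1, 0, 0, 0, 3],
  [1, 0, 0, 0, 3],
  [1, 0, 0, 0, 2],
  [1, 0, 0, 0, 1],
  [1, 0, 0, 0, 0],
])

```text
time: 9.9
tool_pos: [0.6021, -0.0871, 0.0583]
ee_rot: [1.829, 1.569, -1.516]
wrist_force: [0.2, -5.2, -1.2]
width: 0.0176
```

Request:
carry_out([
  [1, 0, 0, 0, 2],
  [1, 0, 0, 0, 4],
  [1, 0, 0, 0, 5],
  [1, 0, 0, 0, 5],
  [1, 0, 0, 0, 5],
  [1, 0, 0, 0, 5],
  [1, 0, 0, 0, 5],
  [1, 0, 0, 0, 5],
  [1, 0, 0, 0, 4],
  [1, 0, 0, 0, 3],
  [1, 0, 0, 0, 2],
  [1, 0, 0, 0, 1.5],
  [1, 0, 0, 0, 1],
  [1, 0, 0, 0, 0.3],
  [1, 0, 0, 0, 0],
  [1, 0, 0, 0, 0],
  [1, 0, 0, 0, 0],
])

```text
time: 11.6
tool_pos: [0.6014, -0.0879, 0.0583]
ee_rot: [2.198, 1.568, -1.981]
wrist_force: [-2.5, -7.4, 0.2]
width: 0.0178
```

Run:
```python
from h import *
delta(.6022,-.0856,.058); print(robot.get_obs()['wrist_torque'])
s=snap('scene','s4.png'); cv2.imwrite('pics/s4c.png',cv2.resize(cv2.cvtColor(s['image'],cv2.COLOR_RGB2BGR)[140:310,190:360],None,fx=3.5,fy=3.5,interpolation=cv2.INTER_CUBIC))
```

```text
t 11.6 tcp [ 0.6014 -0.0879  0.0583] yaw -149.45 tilt [-0.001 -0.003 -1.   ] F [-2.5 -7.4  0.2] w 0.0178 q6 2.372
delta tool cm [ 0.03 -0.18  0.16]
[-0.78476524  0.10195156  0.08394603]
```

View pics/s4c.png

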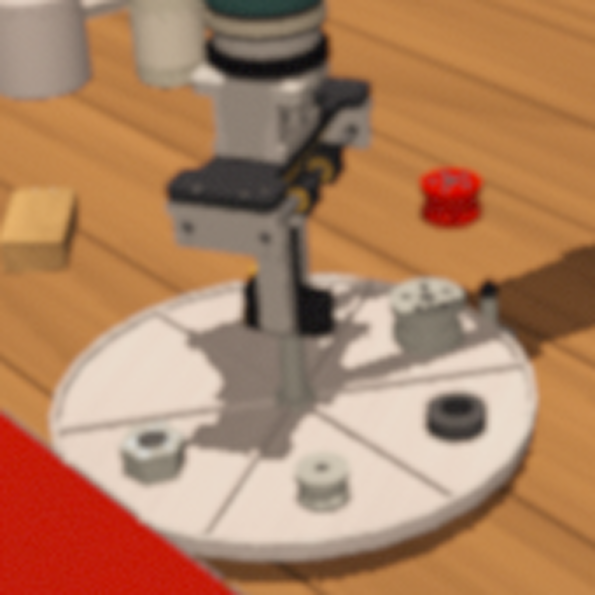

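The bar was gripped and the platter turned. The pulley now stands beside the pin ball, at (428,315) against (488,290). I release gently, rise and swing aside to check from above.

Request:
carry_out([
  [0.75, 0, 0, 0, 0],
  [0.7, 0, 0, 0, 0],
  [0.5, 0, 0, 0, 0],
  [0.2, 0, 0, 0, 0],
  [0, 0, 0, 0, 0],
  [0, 0, 0, 0, 0],
  [0, -1, 0, 0, 0],
  [0, -2, 0, 0, 0],
  [0, -3, 0, 0, 0],
  [0, -3, 0, 0, 0],
  [0, 0, 0, 0, -8],
  [0, 0, 0, 0, -8],
  [0, 0, 0, 0, -8],
  [0, 0, 0, 0, -8],
  [0, 0, 0, 0, -8],
  [0, 0, 0, 0, -8],
  [0, 0, 0, 0, -8],
  [0, 0, 0, 0, -4.5],
  [0, 0, 0, 0, 0],
])

```text
time: 13.55
tool_pos: [0.6023, -0.086, 0.1492]
ee_rot: [2.881, 1.57, -0.24]
wrist_force: [0.7, 0.9, -0.3]
width: 0.0939
```

Request:
carry_out([
  [0, 0, -2, 1, 0],
  [0, 0, -4, 2, 0],
  [0, 0, -4, 2, 0],
  [0, 0, -4, 2, 0],
  [0, 0, -4, 2, 0],
  [0, 0, -4, 1, 0],
  [0, 0, -4, 0, 0],
  [0, 0, -2, 0, 0],
  [0, 0, 0, 0, 0],
])

```text
time: 14.45
tool_pos: [0.4962, 0.1945, 0.1489]
ee_rot: [-2.273, 1.57, 0.89]
wrist_force: [0.0, 0.5, -0.8]
width: 0.094
```

Run:
```python
from h import *
delta(.485,-.0865,.14)
s=snap('top','t5.png'); cv2.imwrite('pics/t5c.png',cv2.resize(cv2.cvtColor(s['image'],cv2.COLOR_RGB2BGR)[125:295,265:430],None,fx=3.5,fy=3.5,interpolation=cv2.INTER_CUBIC))
```

```text
t 14.45 tcp [0.4962 0.1945 0.1489] yaw -88.72 tilt [ 0.001  0.001 -1.   ] F [ 0.   0.5 -0.8] w 0.094 q6 1.815
delta tool cm [ 0.87 28.07  1.74]
```

View pics/t5c.png

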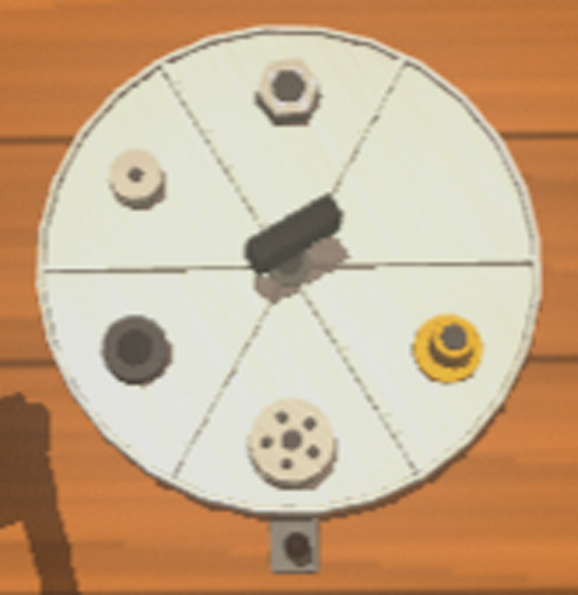

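The carousel now shows the pulley at (291,440), directly inboard of the pin ball at (297,547). The dividers run (45,271)–(533,263), (163,68)–(418,472) and (405,62)–(176,474).

Run:
```python
from h import *
s=robot.snapshot('top')
f=lambda a,b,z: ray(s,265+a/3.5-.36,125+b/3.5-.36,z)[:2]
C=np.array([.6022,-.0856]); A=lambda v:np.degrees(np.arctan2(v[1],v[0]))
for (a,b,n) in (((45,271),(533,263),90),((163,68),(418,472),30),((405,62),(176,474),-30)): print('yaw',A(f(*a,.034)-f(*b,.034))-n)
p=f(297,547,.045); print('pin dir',A(C-p)); 
# pulley outline: dark dots centroid and bore
g=cv2.cvtColor(s['image'],cv2.COLOR_RGB2GRAY)[235:268,334:364]
k=(g<140).astype(np.uint8); n,l,st,ce=cv2.connectedComponentsWithStats(k)
for i in range(1,n): print(st[i,4],(ce[i]+[334,235]).round(1))
q=f(291,440,.06); print('pulley',q,np.linalg.norm(q-C),A(C-q))
```

```text
yaw 0.44235205980986336
yaw 0.5774279974046763
yaw 0.8266209004000373
pin dir 0.5663205199822833
7 [345.  243.7]
8 [353.  245.5]
22 [347.9 250.1]
7 [340.7 251. ]
8 [354.  253.5]
6 [346.5 257. ]
51 [351.3 261.7]
1 [338. 258.]
pulley [ 0.4845039  -0.08421964] 0.11770419022370235 -0.6719462340905096
```

The platter yaw is 0.6° and the pin direction also 0.6°, so the bay is in line and at rest. The pulley is at (0.485, -0.084). I go over it and descend in guarded steps.

Request:
carry_out([
  [0, 0, 2, 0.1, 0],
  [0, 0, 4, 0.2, 0],
  [0, 0, 4, 0.3, 0],
  [0, 0, 4, 0.3, 0],
  [0, 0, 4, 0.3, 0],
  [0, 0, 4, 0.3, 0],
  [0, 0, 4, 0.2, 0],
  [0, 0, 1.9, 0, 0],
  [0, 0, 0, 0, 0],
  [0, 2, 0, 0, 0],
  [0, 2, 0, 0, 0],
  [0, 2, 0, 0, 0],
  [0, 2, 0, 0, 0],
  [0, 1.5, 0, 0, 0],
  [0, 1.5, 0, 0, 0],
  [0, 1, 0, 0, 0],
  [0, 0, 0, 0, 0],
  [0, 0, 0, 0, 0],
])

```text
time: 16.35
tool_pos: [0.4853, -0.0874, 0.0288]
ee_rot: [2.814, 1.57, -0.308]
wrist_force: [0.9, 0.8, 0.5]
width: 0.0941
```

Run:
```python
from h import *
delta(.485,-.0845,.005)
s=snap('scene','s6.png'); cv2.imwrite('pics/s6c.png',cv2.resize(cv2.cvtColor(s['image'],cv2.COLOR_RGB2BGR)[190:260,270:350],None,fx=8,fy=8,interpolation=cv2.INTER_CUBIC))
K=np.array(s['camera_matrix']);P=np.array(s['pose']); o=robot.get_obs(); M=R.from_euler('xyz',o['ee_rot']).as_matrix()
for dz in (.024,.028,.032,.036):
  r=[]
  for j,k in ((-.0595,-.011),(-.0595,.011),(.047,-.011),(.047,.011)):
    p=o['tool_pos']+[0,0,dz]+j*M[:,1]+k*M[:,2]
    c=P[:3,:3].T@(p-P[:3,3]); q=K@(c*[1,-1,-1]); r.append(((q[:2]/q[2]-[270,190])*8).round().tolist())
  print(dz,r)
```

```text
t 16.35 tcp [ 0.4853 -0.0874  0.0288] yaw -88.88 tilt [ 0. -0. -1.] F [0.9 0.8 0.5] w 0.0941 q6 1.258
delta tool cm [ 2.38 -0.29  0.03]
0.024 [[433.0, 385.0], [486.0, 357.0], [192.0, 258.0], [244.0, 233.0]]
0.028 [[433.0, 373.0], [486.0, 346.0], [191.0, 247.0], [244.0, 222.0]]
0.032 [[433.0, 362.0], [486.0, 334.0], [191.0, 236.0], [243.0, 211.0]]
0.036 [[433.0, 350.0], [486.0, 322.0], [190.0, 225.0], [243.0, 200.0]]
```

View pics/s6c.png

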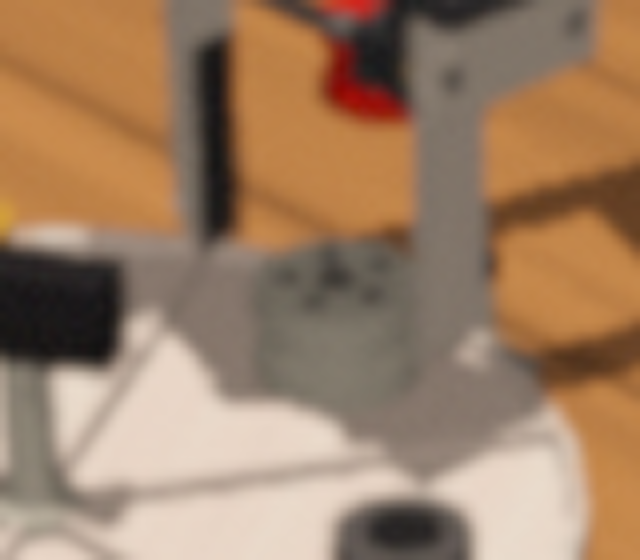

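The near fingertip ends at (435,360)–(490,335) in the crop, which matches an offset of 32 mm. The pulley sits between the fingers. I go 26 mm down and close.

Request:
carry_out([
  [0, 0.6, -0.15, 0, 0],
  [0, 0.8, -0.15, 0, 0],
  [0, 0.6, 0, 0, 0],
  [0, 0.4, 0, 0, 0],
  [0, 0.2, 0, 0, 0],
  [0, 0, 0, 0, 0],
])

```text
time: 17.0
tool_pos: [0.485, -0.0844, 0.0024]
ee_rot: [0.875, 1.571, -2.246]
wrist_force: [0.1, -0.6, -0.3]
width: 0.0939
```

Request:
carry_out([
  [0.3, 0, 0, 0, 0],
  [0.35, 0, 0, 0, 0],
  [0.4, 0, 0, 0, 0],
  [0.45, 0, 0, 0, 0],
  [0.5, 0, 0, 0, 0],
  [0.6, 0, 0, 0, 0],
  [0.8, 0, 0, 0, 0],
  [1, 0, 0, 0, 0],
  [1, 0, 0, 0, 0],
  [1, 0, 0, 0, 0],
  [1, 0, 0, 0, 0],
])

```text
time: 18.1
tool_pos: [0.485, -0.0844, 0.0024]
ee_rot: [1.514, 1.571, -1.608]
wrist_force: [-0.2, -1.1, -0.4]
width: 0.051
```

Request:
carry_out([
  [1, 0, 0, 0, 0],
  [1, -0.3, 0, 0, 0],
  [1, -0.6, 0, 0, 0],
  [1, -1, 0, 0, 0],
  [1, -1.5, 0, 0, 0],
  [1, -1.5, 0, 0, 0],
  [1, -1.5, 0, 0, 0],
  [1, -1.5, 0, 0, 0],
  [1, -1, 0, 0, 0],
  [1, -0.5, 0, 0, 0],
  [1, 0, 0, 0, 0],
  [1, 0, 0, 0, 0],
])

```text
time: 19.3
tool_pos: [0.4846, -0.0842, 0.0958]
ee_rot: [-0.261, 1.57, 2.901]
wrist_force: [-0.2, -0.0, -2.2]
width: 0.0513
```

Run:
```python
from h import *
s=robot.snapshot('top'); m,cs=platter(s)
for c in cs:
    r=cv2.minAreaRect(c)
    if r[0][0]<250:
        a=cv2.approxPolyDP(c,8,True)[:,0]; print(a.tolist())
        p=[ray(s,u,v,.022)[:2] for u,v in a]; print(np.round(p,3).tolist(),np.mean(p,0))
        e=[np.linalg.norm(p[i]-p[i-1]).round(3) for i in range(len(p))]; print(e)
delta(.462,.333,.06)
```

```text
[[124, 219], [103, 297], [191, 316], [211, 238]]
[[0.566, 0.41], [0.393, 0.446], [0.351, 0.253], [0.521, 0.215]] [0.45803006 0.33124208]
[np.float64(0.2), np.float64(0.176), np.float64(0.197), np.float64(0.175)]
t 19.35 tcp [ 0.4844 -0.0841  0.0955] yaw -88.86 tilt [-0.002  0.    -1.   ] F [-0.   0.2 -2.5] w 0.0511 q6 1.264
delta tool cm [  3.57 -41.75   1.41]
```

Request:
carry_out([
  [1, 0, -1, 0.1, 0],
  [1, 0, -2, 0.1, 0],
  [1, 0, -3, 0.1, 0],
  [1, 0, -3.5, 0.1, 0],
  [1, 0, -3.5, 0.2, 0],
  [1, 0, -3.5, 0.2, 0],
  [1, 0, -3.5, 0.2, 0],
  [1, 0, -3.5, 0.2, 0],
  [1, 0, -3.5, 0.2, 0],
  [1, 0, -3.5, 0.1, 0],
  [1, 0, -3.5, 0.1, 0],
  [1, 0, -3, 0.1, 0],
  [1, 0, -2, 0.1, 0],
  [1, 0, -1.2, 0, 0],
  [1, 0, -0.7, 0, 0],
  [1, 0, -0.3, 0, 0],
  [1, 0, 0, 0, 0],
  [1, 0, 0, 0, 0],
])

```text
time: 21.15
tool_pos: [0.459, 0.3264, 0.0963]
ee_rot: [1.427, 1.57, -1.696]
wrist_force: [0.6, 0.7, -2.2]
width: 0.0511
```

Request:
carry_out([
  [1, 0.5, 0, 0, 0],
  [1, 1, 0, 0, 0],
  [1, 1.5, 0, 0, 0],
  [1, 1.5, 0, 0, 0],
  [1, 1.5, 0, 0, 0],
  [1, 1.5, 0, 0, 0],
  [1, 1, 0, 0, 0],
  [1, 1, 0, 0, 0],
  [1, 0.8, 0, 0, 0],
  [1, 0.5, 0, 0, 0],
  [1, 0.3, 0, 0, 0],
  [1, 0, 0, 0, 0],
  [1, 0, 0, 0, 0],
])

```text
time: 22.45
tool_pos: [0.4593, 0.3275, -0.0141]
ee_rot: [-2.712, 1.57, 0.45]
wrist_force: [-0.5, -0.5, -2.7]
width: 0.051
```

Run:
```python
from h import *
delta(.458,.331,-.0216); print(robot.get_obs()['wrist_torque'].round(2))
```

```text
t 22.45 tcp [ 0.4593  0.3275 -0.0141] yaw -88.86 tilt [ 0.001  0.    -1.   ] F [-0.5 -0.5 -2.7] w 0.051 q6 2.07
delta tool cm [ 0.75 -0.36  0.12]
[-0.03 -0.01  0.02]
```

Request:
carry_out([
  [1, 0.1, 0, 0, 0],
  [1, 0.1, 0, 0, 0],
  [1, 0.1, 0, 0, 0],
  [1, 0.1, 0, 0, 0],
  [1, 0.1, 0, 0, 0],
  [1, 0.1, 0, 0, 0],
  [1, 0, 0, 0, 0],
  [1, 0, 0, 0, 0],
])

```text
time: 23.25
tool_pos: [0.4588, 0.3272, -0.0207]
ee_rot: [1.134, 1.571, -1.988]
wrist_force: [0.2, 0.0, -2.7]
width: 0.0511
```

Request:
carry_out([
  [1, 0.05, 0, 0, 0],
  [1, 0, 0, 0, 0],
  [1, 0, 0, 0, 0],
])

```text
time: 23.55
tool_pos: [0.4589, 0.3272, -0.0211]
ee_rot: [2.201, 1.571, -0.921]
wrist_force: [-0.7, 0.1, -2.6]
width: 0.0511
```

Request:
carry_out([
  [1, 0.05, 0, 0, 0],
  [1, 0, 0, 0, 0],
  [1, 0, 0, 0, 0],
])

```text
time: 23.85
tool_pos: [0.459, 0.3273, -0.0216]
ee_rot: [-2.858, 1.571, 0.303]
wrist_force: [0.2, 0.3, -1.0]
width: 0.0513
```

Request:
carry_out([
  [1, 0.05, 0, 0, 0],
  [1, 0, 0, 0, 0],
  [1, 0, 0, 0, 0],
])

```text
time: 24.15
tool_pos: [0.459, 0.3273, -0.0216]
ee_rot: [-2.957, 1.57, 0.205]
wrist_force: [-1.3, -1.8, 2.3]
width: 0.0506
```

The pulley touched the tray floor at exactly the predicted height: the load changed from -2.7 to +2.3 N. I release and rise.

Request:
carry_out([
  [0.4, 0, 0, 0, 0],
  [0.35, 0, 0, 0, 0],
  [0.3, 0, 0, 0, 0],
  [0.2, 0, 0, 0, 0],
  [0.1, 0, 0, 0, 0],
  [0, 0, 0, 0, 0],
  [0, 0, 0, 0, 0],
  [0, 0, 0, 0, 0],
  [0, -0.5, 0, 0, 0],
  [0, -1, 0, 0, 0],
  [0, -2, 0, 0, 0],
  [0, -3, 0, 0, 0],
  [0, -3, 0, 0, 0],
  [0, -3, 0, 0, 0],
  [0, -3, 0, 0, 0],
  [0, 0, 0, 0, 0],
])

```text
time: 25.75
tool_pos: [0.4615, 0.3284, 0.1389]
ee_rot: [-2.702, 1.561, 0.459]
wrist_force: [-0.1, 0.0, 0.0]
width: 0.0937
```

Request:
carry_out([
  [0, 0, 0, 2, 0],
  [0, 0, 0, 3, 0],
  [0, 0, 0, 3, 0],
  [0, 0, 0, 3, 0],
  [0, 0, 0, 3, 0],
  [0, 0, 0, 2, 0],
  [0, 0, 0, 0, 0],
  [0, 0, 0, 0, 0],
])

```text
time: 26.55
tool_pos: [0.2989, 0.3237, 0.1322]
ee_rot: [1.561, 1.57, -1.561]
wrist_force: [0.9, 0.6, 0.8]
width: 0.0942
```

Run:
```python
from h import *
delta(.458,.331,.1)
a=snap('top','t7.png')['image'][120:330,90:430]; b=snap('scene','s7.png')['image'][200:380,190:550]
a=cv2.resize(a,(680,420)); b=cv2.resize(b,(680,340))
cv2.imwrite('pics/f7.png',cv2.resize(cv2.cvtColor(np.vstack([a,b]),cv2.COLOR_RGB2BGR),(536,599)))
```

```text
t 26.55 tcp [0.2989 0.3237 0.1322] yaw -88.84 tilt [ 0.    -0.001 -1.   ] F [0.9 0.6 0.8] w 0.0942 q6 2.248
delta tool cm [  3.22  -0.41 -15.92]
```

View pics/f7.png

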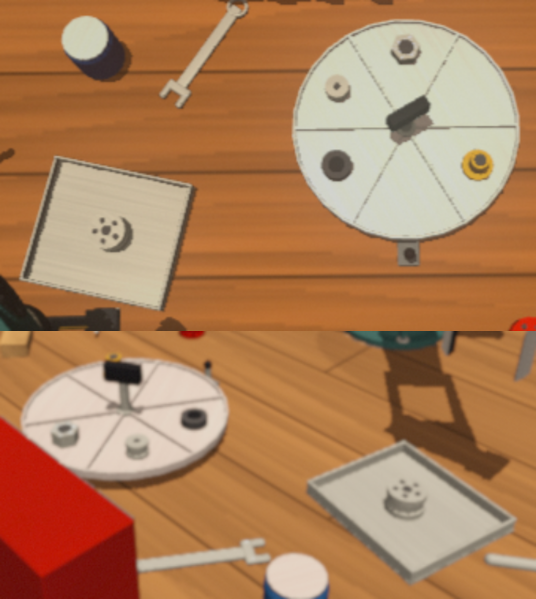

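The pulley lies flat near the middle of the tray, at (110,233) in the top view and (405,497) in the scene view. The emptied bay still points at the pin at (408,252), and the other parts are undisturbed. I hand in.

```bash
python3 -c "
from bench import robot
print(robot.close_job())"
```

```text
the job is handed in; nothing more can be done
None
```

The large pulley now lies flat near the middle of the steel tray. I handed the job in at about 26.6 s of the 56 s allowed; the hand-in reports no verdict.

- **Turning:** I turned the carousel by its knob about 63°. From above, the pulley's bay then measured 0.6° against 0.6° for the pin direction. The platter was at rest and released before the lift.
- **Failed first try:** My first grip on the knob closed above it and missed. The fingertips were really about 32 mm higher than the reported tool position. I measured this offset in the pictures and allowed for it. The miss touched nothing and moved nothing.
- **Placing:** I lowered the pulley in 0.5 mm steps near the floor. Contact came at the height I expected, with a load change from about -2.7 to +2.3 N, and only then did I open the fingers.
- **Last check:** Both cameras show the pulley flat in the tray. The emptied bay is still in line with the pin, the other parts on the carousel look undisturbed, and the gripper is open and well clear. The red look-alike was not touched; the green one was outside the last view, but the arm never went near it.

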